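# Stack and bed in a thermal-conductivity sample

## Robot

A 6-joint arm with a two-finger parallel gripper is mounted at the origin on the work surface. World frame = base frame: x ahead of the robot, y to its left, z up, the work surface at z = 0. Lengths are in m, angles in rad, forces in N, time in s.
With the tool pointing down it reaches from about 0.35 to 0.8 m from the base axis. Payload 7.3 kg.
Tool frame: the origin (TCP) lies midway between the tips of the shut fingers; the grasp point (between the pads) lies 19 mm behind it; z points along the fingers, x is the direction in which the jaws open and shut, and the axes are right-handed (so a half turn about z gives the same grasp; the last joint's range is limited). The gripper opens to 85 mm and grips with 20 to 120 N. Pads are 22 mm wide; open, the fingers measure 114 mm over their backs; the gripper's body (76 mm by 85 mm) begins 54 mm behind the grasp point. The pads swing forward as they close: fully open they stand 13 mm farther back than shut.
Start: joints at [-1.278, 0.342, 1.524, -0, 1.275, -0.146], TCP at [0.223, -0.475, 0.231] pointing down, gripper open.
Joint ranges: [-2.53, 2.53], [-0.77, 2.02], [0.04, 2.7], [-1, 4.14], [0.28, 2.66], [-3.11, 3.11]. Speed limits (rad/s): [2.57, 2.57, 3.14, 3.14, 3.14, 3.14].

## Interface

Orientations are given as a unit quaternion [w, x, y, z].
In Python, from workcell import r, read_camera, get_calibration, workorder gives the robot as it stands. The module is installed in compiled form; this text tells all that it offers.
- The arm moves only by the tool step_arm, never from a script. Its argument "deltas" is a list of rows, each a list of 4 numbers: the shift along the world's x, y, z in mm, then the turn about the world's z in degrees. A call has 1 to 20 rows; each row shifts and turns the pose as measured when the row begins; what a row does not reach is not made up. A row lasts 1/10 s, in which the tool goes at most 50 mm and 8.59 degrees, less where a joint would pass 70% of its speed; a pose out of reach is approached as far as the arm can. A call with a gripper value outside its range is refused whole. "claw" is the finger opening in mm, from 0 to 85.4, set as the call begins (left out, the last holds). The fingers move at their own pace and stop on an object; "grip_force" is the grip in N (left out, the last holds). Time passes only in rows, so rows that do not move let the fingers close. It gives the time, the measured TCP pose, the force and the opening at its end, in the units of the state.
- r.observe(): the state, without advancing time (a new reading comes with each control period).
- read_camera(name): name is "side" or "top"; returns (picture, depth): 420x560x3 uint8, blue, green, red; 420x560 float32, m along the optical axis (not along the pixel's ray), 0 where there is no reading.
- get_calibration(name): a dict with "fx", "fy", "cx", "cy" (pixels), "k1" (the pictures are not rectified: a ray, as slopes to the right and down, at radius r is drawn at 1 + k1 r^2 times it, then the intrinsics apply), "rvec" (rotation vector, rad) and "tvec" (3), from world to camera coordinates, as OpenCV has them. Camera axes: x right, y down, z forward; pixel columns grow to the right and rows downward; lengths in m; the calibration is good to about 2 mm. A picture is of the moment at which its call begins. get_calibration takes no time and is no camera call.
- workorder.job_done(): hands the job in, once; it reports no verdict.
The state is a dict: "t": time; "joint_positions": joint angles; "joint_velocities": joint speeds; "joint_efforts": joint torques, N m; "eef_pos": TCP position; "orientation": TCP orientation; "ft_force": force on the tool from outside, world axes, zero at the start; "ft_torque": the same for the moment, N m; "grip_width": finger opening in m.
Only numpy, scipy, OpenCV 4.12 (cv2) and the standard library are available. Lean on these libraries where they do the work, as an engineer would, in place of code of your own. Each camera call takes 0.05 s, during which the arm holds its last target.

## Task

Build the sample stack on the round sprung plate of the test rig: blue aluminium disc at the bottom, white ceramic disc on it, copper disc on top, all lying flat and centred on the plate so that no disc overhangs its rim. Set each disc down gently, do not drop it. With the finished stack standing free, bed it in by pressing down on the copper disc until the sprung plate is fully down, then let it come back up; leave the wash bottle, the jar and the wrench where they are.

Things in the scene. Friction and masses are not known exactly. Their poses are not given: they have to be found in the camera images.
- rig: the test rig, fixed to the bench: a round dark steel plinth, 112 mm across and 22 mm high, with a round bright steel sprung plate over it. Origin: centre of its underside, on the bench; z up. Two small sensor sockets (yellow, green) stick out of its side along its +x.
- plate_top (a point): centre of the top face of the bright steel sprung plate, which is 72 mm across and 10 mm thick; 40 mm above the bench when the plate is up; z up
- plate (a joint): travel of the sprung plate: 0 up (at rest, also under the weight of the discs), 0.006 m fully down against its stop. It starts to move at 8 N in all (weight of the discs included) and takes 13 N in all to be fully down; it springs back when let go.
- alu_disc: blue-anodised aluminium disc, 60 mm across, 16 mm thick, about 120 g; origin at the centre of its underside, z up. Lies flat on the bench at the start.
- ceramic_disc: white ceramic sample disc, 56 mm across, 16 mm thick, about 150 g; origin at the centre of its underside, z up. Lies flat on the bench at the start.
- copper_disc: reddish-brown copper disc, 52 mm across, 16 mm thick, about 300 g; origin at the centre of its underside, z up. Lies flat on the bench at the start.
- wash_bottle: bystander: upright white plastic bottle with a blue cap, 60 mm across, 150 mm high; origin at the centre of its underside
- jar: bystander: amber glass jar with a black lid, 48 mm across, 60 mm high; origin at the centre of its underside
- wrench: bystander: a steel wrench 180 mm long lying flat on the bench along its own x; origin on its underside near the middle of its length
Things that resemble listed ones, but are neither listed nor needed, are in the scene too. Of the things that look like the copper_disc, take the one that is farthest to the robot's right at the start.

How it is judged:
On the way, in this order (a step that is already met when the one before it is completed fails the run):
1. aluminium, ceramic and copper discs stand stacked in that order, flat and centred on the sprung plate, and the fingers are off them (horizontal distance between each of alu_disc, ceramic_disc, copper_disc and plate_top below 0.006 m and z of alu_disc in the frame of plate_top between -0.003 and 0.003 m and angle between each of alu_disc, ceramic_disc, copper_disc's own z axis and vertical below 0.05 rad and z of ceramic_disc in the frame of plate_top between 0.013 and 0.019 m and z of copper_disc in the frame of plate_top between 0.029 and 0.035 m and contact force between the fingers and alu_disc below 0.1 N and contact force between the fingers and ceramic_disc below 0.1 N and contact force between the fingers and copper_disc below 0.1 N), for 0.2 s.
2. the fingers press on the copper disc and the sprung plate is down (at least 4.5 of its 6 mm), the stack still in place (horizontal distance between each of alu_disc, ceramic_disc, copper_disc and plate_top below 0.006 m and z of alu_disc in the frame of plate_top between -0.003 and 0.003 m and angle between each of alu_disc, ceramic_disc, copper_disc's own z axis and vertical below 0.05 rad and z of ceramic_disc in the frame of plate_top between 0.013 and 0.019 m and z of copper_disc in the frame of plate_top between 0.029 and 0.035 m and value of joint plate above 0.0045 m and contact force between the fingers and copper_disc above 2 N), for 0.1 s.
At the end, for the whole second after the job is handed in: aluminium, ceramic, copper discs at rest in that order on the plate, each centred within 6 mm of its axis, within 3 mm of its height in the stack, level within 0.05 rad; plate back up within 1.5 mm; fingers off; bottle, jar and wrench within 30 mm of their start (all of step 1 and linear speed of each of alu_disc, ceramic_disc, copper_disc below 0.02 m/s and value of joint plate below 0.0015 m and distance of each of wash_bottle, jar, wrench from where it was at the start of the episode below 0.03 m); the robot touches nothing.
It fails at once if a disc is dropped (falls free at more than 0.4 m/s, from about 8 mm) ((contact force between the fingers and alu_disc below 0.01 N and linear speed of alu_disc above 0.4 m/s) or (contact force between the fingers and ceramic_disc below 0.01 N and linear speed of ceramic_disc above 0.4 m/s) or (contact force between the fingers and copper_disc below 0.01 N and linear speed of copper_disc above 0.4 m/s)).
It fails at once if the wash bottle, the jar or the wrench is moved by more than 30 mm, or the bottle or jar is knocked over (not (distance of wash_bottle from where it was at the start of the episode below 0.03 m) or not (distance of jar from where it was at the start of the episode below 0.03 m) or not (distance of wrench from where it was at the start of the episode below 0.03 m) or angle between any of wash_bottle, jar's own z axis and vertical above 0.5 rad).
It also fails if it takes over 67 s, if anything falls off the work surface, if the arm or the gripper's body presses on something with over 40 N, if the wrist force passes 120 N, or if a joint passes its speed limit or range.

## Working session

There is one attempt and no reset: what is moved stays moved. The work goes in short steps, Python scripts to look and compute and a tool call to move; the robot and the scene stay as the last step left them, time stands still between calls to the robot, and variables do not carry over. Pictures are saved under pics/ and viewed, and the job is handed in when it is done.

Besides the shell and the picture viewer there is one more tool, called after "Call:" as name(argument=value, ...) on one line, values as JSON. step_arm: Moves the arm, as the interface text tells. Its arguments: {"type":"object","properties":{"deltas":{"type":"array"},"claw":{"type":"number"},"grip_force":{"type":"number"}},"required":["deltas"]}

```bash
mkdir -p pics
cat > h.py <<'E'
import numpy as np, cv2
from workcell import r, read_camera, get_calibration, workorder
def cal(n):
    c=get_calibration(n); K=np.array([[c['fx'],0,c['cx']],[0,c['fy'],c['cy']],[0,0,1]]); 
    R=cv2.Rodrigues(np.array(c['rvec'],float))[0]; return K,np.array([c['k1'],0,0,0,0.]),R,np.array(c['tvec'],float).ravel()
def pix2plane(n,uv,z):
    K,d,R,t=cal(n)
    p=cv2.undistortPoints(np.array(uv,float).reshape(-1,1,2),K,d).reshape(-1,2)
    rays=np.c_[p,np.ones(len(p))]@R; o=-R.T@t
    return o+rays*((z-o[2])/rays[:,2])[:,None]
def proj(n,P):
    K,d,R,t=cal(n); return cv2.projectPoints(np.array(P,float).reshape(-1,3),cv2.Rodrigues(R)[0],t,K,d)[0].reshape(-1,2)
def cloud(n,depth):
    K,d,R,t=cal(n); v,u=np.mgrid[:420,:560]
    p=cv2.undistortPoints(np.stack([u,v],-1).reshape(-1,1,2).astype(float),K,d).reshape(-1,2)
    P=np.c_[p,np.ones(len(p))]*depth.reshape(-1,1)
    return ((P-t)@R).reshape(420,560,3)
E
python3 - <<'E'
from h import *
for n in ('top','side'):
    b,d=read_camera(n); cv2.imwrite(f'pics/{n}0.png',b); np.save(f'{n}0.npy',d)
    c=get_calibration(n); print(c); K,dd,R,t=cal(n); print(-R.T@t)
s=r.observe(); print(s)
E
```

```text
{'fx': 518.0723448122229, 'fy': 518.0723448122229, 'cx': 273.61180571481486, 'cy': 203.23275062755056, 'k1': -0.20150738829329798, 'rvec': array([ 2.14490803, -2.15512987,  0.11909188]), 'tvec': array([-0.04955273,  0.53379663,  1.21552683])}
[ 0.37772288 -0.06973646  1.2717555 ]
{'fx': 393.3400302619498, 'fy': 393.3400302619498, 'cx': 280.47206736416985, 'cy': 210.241360171439, 'k1': -0.08546251514911574, 'rvec': array([ 2.13906879, -0.13669138,  0.10441934]), 'tvec': array([-0.54557902,  0.04825741,  0.85297812])}
[ 0.43346169 -0.75915527  0.5131775 ]
{'t': 0.1, 'joint_positions': array([-1.27795995e+00,  3.42688023e-01,  1.52489062e+00,  1.79565265e-05,
        1.27541436e+00, -1.46013688e-01]), 'joint_velocities': array([-0.00068504, -0.00126925, -0.0038307 ,  0.00088062, -0.00107811,
       -0.00021944]), 'joint_efforts': array([ 1.72630218e-03, -4.34448016e+01, -2.46490091e+01, -8.84758379e-05,
        4.65761797e-03,  5.41431262e-06]), 'eef_pos': array([ 0.2229894 , -0.47490765,  0.23068808]), 'orientation': array([-4.63953481e-04,  8.44065559e-01, -5.36239538e-01, -5.24467972e-04]), 'ft_force': array([ 0.34773492, -1.11145067,  0.67338278]), 'ft_torque': array([-0.02360051,  0.02519746, -0.05518727]), 'grip_width': 0.08527495510802426}
```

View pics/top0.png

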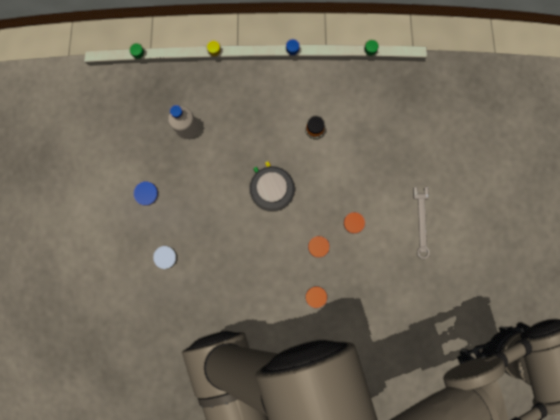

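View pics/side0.png

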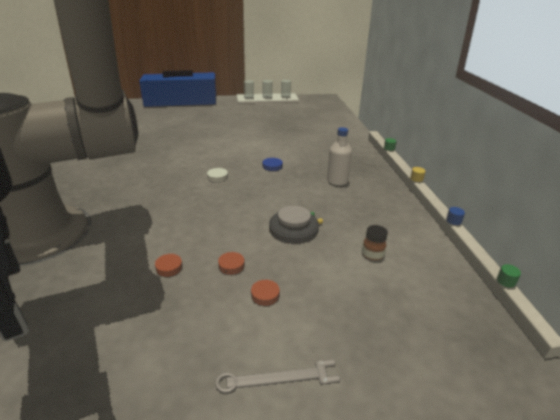

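```bash
cat > seg.py <<'E'
from h import *
def fit(n,b,zt,lo,hi,roi):
    x0,y0,x1,y1=roi; hsv=cv2.cvtColor(b,cv2.COLOR_BGR2HSV)[y0:y1,x0:x1]
    m=cv2.inRange(hsv,lo,hi); cs,_=cv2.findContours(m,cv2.RETR_EXTERNAL,cv2.CHAIN_APPROX_NONE)
    c=max(cs,key=cv2.contourArea).reshape(-1,2).astype(float)+[x0,y0]
    P=pix2plane(n,c,zt)[:,:2]; (cx,cy),rr=cv2.minEnclosingCircle(P.astype(np.float32))
    A=np.c_[2*P,np.ones(len(P))]; s=np.linalg.lstsq(A,(P**2).sum(1),rcond=None)[0]
    return s[:2], np.sqrt(s[2]+s[:2]@s[:2])
E
python3 - <<'E'
from seg import *
b=cv2.imread('pics/top0.png'); d=np.load('top0.npy'); hsv=cv2.cvtColor(b,cv2.COLOR_BGR2HSV); C=cloud('top',d)
for nm,u,v in [('alu',146,193),('cer',165,258),('cop',354,223),('dec',319,246),('dec2',316,297),('plate',271,187),('ring',254,196),('bench',220,230),('jar',316,124),('bottle',177,112)]:
    print(nm,hsv[v,u],C[v,u].round(4))
crops=[cv2.resize(b[v-30:v+30,u-30:u+30],(260,260),interpolation=cv2.INTER_CUBIC) for u,v in [(146,193),(165,258),(354,223),(271,187)]]
cv2.imwrite('pics/crop0.png',np.hstack(crops[:3])); cv2.imwrite('pics/crop1.png',crops[3])
d2=np.load('side0.npy');C2=cloud('side',d2)
for nm,u,v in [('alu',273,163),('cer',217,174),('cop',265,290),('plate',294,215)]: print(nm,C2[v,u].round(4))
E
```

```text
alu [111 158 163] [0.5623 0.2643 0.0218]
cer [108  28 200] [0.4021 0.2136 0.0195]
cop [ 10 181 178] [ 0.486  -0.2477  0.0161]
dec [ 11 173 178] [ 0.4309 -0.1617  0.0113]
dec2 [ 11 180 180] [ 0.3079 -0.1529  0.0168]
plate [ 16  39 177] [ 0.5721 -0.0461  0.0399]
ring [15 21 74] [ 0.5524 -0.0044  0.0263]
bench [ 20  48 122] [ 0.4719  0.081  -0.    ]
jar [ 0 25 31] [ 0.7225 -0.1556  0.06  ]
bottle [108 200 149] [0.7265 0.1632 0.1573]
alu [0.5647 0.2546 0.0174]
cer [0.405  0.2074 0.0147]
cop [ 0.4875 -0.2522  0.0169]
plate [ 0.573  -0.0514  0.0389]
```

Run:
```python
from seg import *
b=cv2.imread('pics/top0.png')
c=np.hstack([cv2.resize(b[v-30:v+30,u-30:u+30],(390,390),interpolation=cv2.INTER_CUBIC) for u,v in [(165,258),(271,187)]]); cv2.imwrite('pics/crop2.png',c)
```

```text
(no output)
```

View pics/crop2.png

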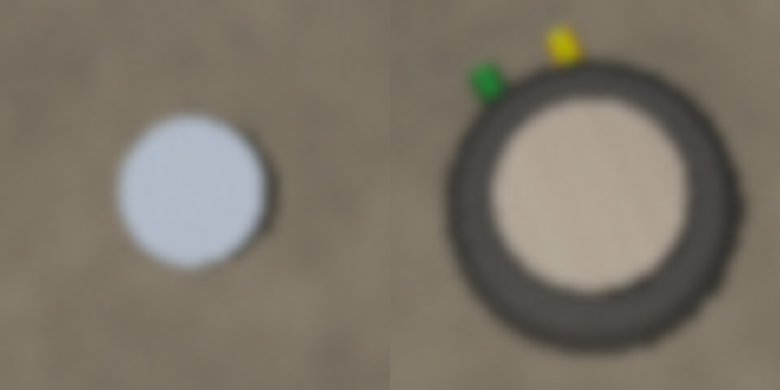

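View pics/crop0.png

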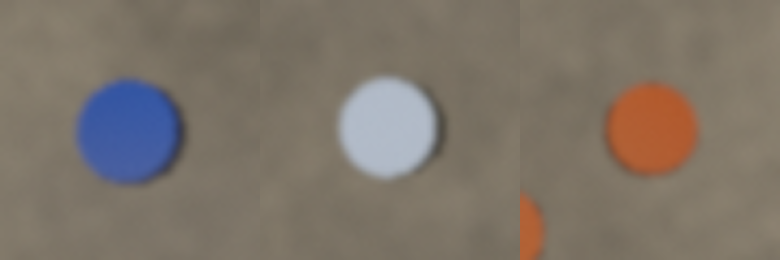

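```bash
cat > loc.py <<'E'
from seg import *
def allfit(n,b,rois,zs):
    rng={'alu':((100,90,60),(125,255,255)),'cer':((95,8,155),(125,70,255)),'cop':((3,130,90),(16,255,255)),'plate':((0,0,135),(30,70,255))}
    for k,roi in rois.items():
        try:print(n,k,*[np.round(x,4) for x in fit(n,b,zs[k],*rng[k],roi)])
        except Exception as e:print(k,e)
E
python3 - <<'E'
from loc import *
zs=dict(alu=.016,cer=.016,cop=.016,plate=.04)
b=cv2.imread('pics/top0.png'); allfit('top',b,dict(alu=(120,165,175,220),cer=(140,230,190,285),cop=(337,200,380,245),plate=(245,165,298,208)),zs)
b=cv2.imread('pics/side0.png'); allfit('side',b,dict(alu=(255,150,290,175),cer=(200,160,235,185),cop=(245,275,285,305),plate=(270,200,320,230)),zs)
hsv=cv2.cvtColor(b,cv2.COLOR_BGR2HSV)
for u,v in [(273,162),(217,173),(265,290),(294,214),(264,300)]: print(hsv[v,u])
c=np.hstack([cv2.resize(b[v-25:v+25,u-30:u+30],(390,325),interpolation=cv2.INTER_CUBIC) for u,v in [(265,292),(294,218)]]); cv2.imwrite('pics/crop3.png',c)
E
```

```text
top alu [0.5635 0.2679] 0.0287
top cer [0.4048 0.2171] 0.0261
top cop [ 0.4878 -0.2474] 0.0246
top plate [ 0.5732 -0.0466] 0.034
side alu [0.5623 0.2586] 0.0296
cer max() iterable argument is empty
side cop [ 0.4875 -0.2516] 0.0244
side plate [ 0.5731 -0.046 ] 0.0331
[112 136 129]
[ 31  33 193]
[  9 149 152]
[ 20  36 147]
[ 10 137 115]
```

View pics/crop3.png

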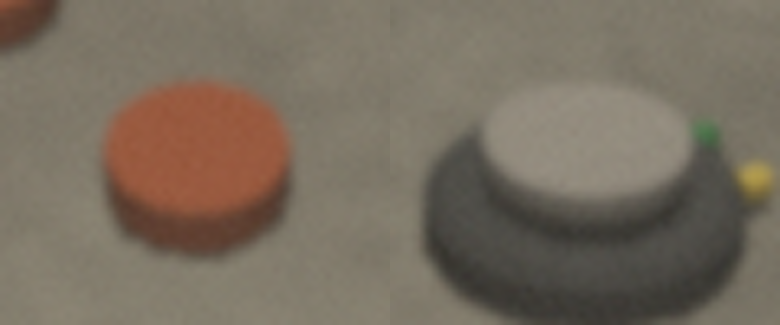

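Call:
step_arm(deltas=[[20, 44, -5, -6], [20, 44, -5, -6], [20, 44, -5, -6], [20, 44, -5, -7], [20, 44, -5, 0], [20, 44, -5, 0], [20, 44, -5, 0], [20, 44, -5, 0], [20, 44, -5, 0], [20, 44, -5, 0], [20, 44, -5, 0], [20, 44, -5, 0], [20, 44, -5, 0], [20, 44, -5, 0], [20, 44, -5, 0], [20, 44, -5, 0], [20, 39, -5, 0]], claw=85, grip_force=40)

```text
t: 1.8
eef_pos: [0.5622, 0.2889, 0.1391]
orientation: [-0.001, -0.699, 0.715, 0.001]
ft_force: [1.0, -0.1, 0.1]
grip_width: 0.0847
```

Call:
step_arm(deltas=[[0, 0, 0, 0], [1, -21, -20, 1.3], [0, 0, -30, 0], [0, 0, -20, 0], [0, 0, -10, 0], [0, 0, 0, 0]])

```text
t: 2.4
eef_pos: [0.5621, 0.2718, 0.0523]
orientation: [0.003, 0.71, -0.704, -0.002]
ft_force: [0.7, 0.3, 1.0]
grip_width: 0.0847
```

Run:
```python
from h import *
print(r.observe()['eef_pos'],r.observe()['orientation'])
b,_=read_camera('top'); cv2.imwrite('pics/t1.png',cv2.resize(b[130:250,80:220],None,fx=4,fy=4,interpolation=cv2.INTER_CUBIC))
b,_=read_camera('side'); cv2.imwrite('pics/s1.png',cv2.resize(b[80:200,200:340],None,fx=4,fy=4,interpolation=cv2.INTER_CUBIC))
```

```text
[0.56210355 0.27184101 0.05228609] [ 0.0031126   0.70980472 -0.70438744 -0.00243068]
```

View pics/s1.png

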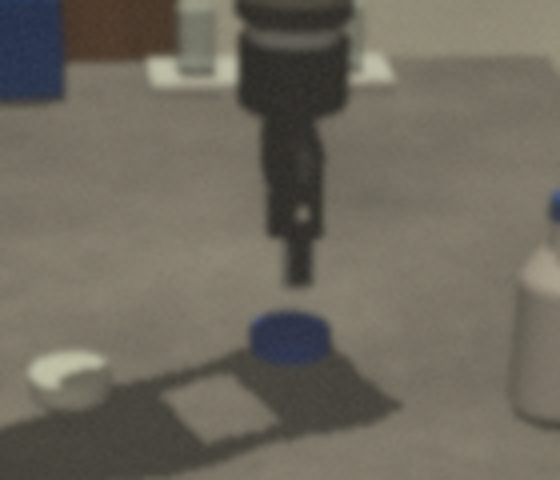

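View pics/t1.png

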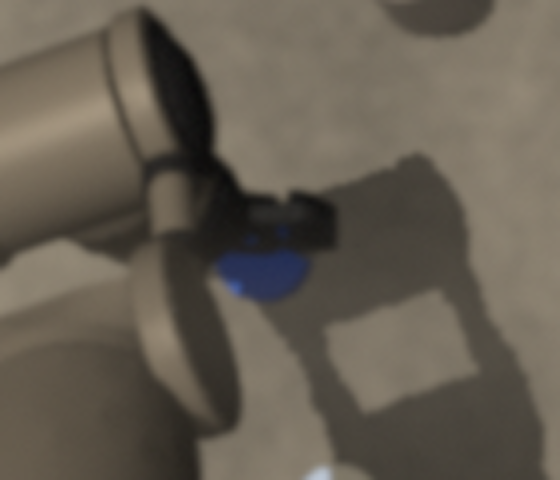

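Run:
```python
from h import *
p=proj('side',[[.5621,.2718-.0425,.065],[.5635,.268,.016],[.5621,.2718-.057,.065]])
print((p-[200,80])*4)
```

```text
[[293.55072203 285.75613836]
 [288.05120961 325.79922621]
 [296.18590337 294.52624607]]
```

Call:
step_arm(deltas=[[1.4, -3.8, -20, 0], [0, 0, -20, 0], [0, 0, -10, 0], [0, 0, -2, 0], [0, 0, 0, 0]])

```text
t: 3.0
eef_pos: [0.5692, 0.2699, 0.0081]
orientation: [-0.004, 0.71, -0.704, 0.001]
ft_force: [0.7, -0.1, -0.7]
grip_width: 0.0846
```

Call:
step_arm(deltas=[[-5, -2, -3, 0], [0, 0, 0, 0], [0, 0, 0, 0]])

```text
t: 3.3
eef_pos: [0.565, 0.2683, 0.0074]
orientation: [-0.006, 0.71, -0.704, 0.002]
ft_force: [-0.2, 0.2, 0.3]
grip_width: 0.0851
```

Call:
step_arm(deltas=[[-1, 0, -5, 0], [0, 0, -3, 0], [0, 0, 0, 0]])

```text
t: 3.6
eef_pos: [0.5642, 0.2685, -0.0004]
orientation: [-0.006, 0.71, -0.704, 0.002]
ft_force: [0.2, 0.3, 0.1]
grip_width: 0.085
```

Call:
step_arm(deltas=[[0, 0, 0, 0], [0, 0, 0, 0], [0, 0, 0, 0], [0, 0, 0, 0], [0, 0, 0, 0], [0, 0, 0, 0]], claw=40)

```text
t: 4.2
eef_pos: [0.5645, 0.2687, -0.0002]
orientation: [-0.007, 0.71, -0.704, 0.002]
ft_force: [0.8, -1.3, 0.9]
grip_width: 0.0584
```

Run:
```python
from h import *
print(r.observe()['eef_pos'],r.observe()['orientation'])
b,_=read_camera('side'); cv2.imwrite('pics/s2.png',cv2.resize(b[80:200,200:340],None,fx=5,fy=5,interpolation=cv2.INTER_CUBIC))
```

```text
[ 5.64451314e-01  2.68654986e-01 -1.71617960e-04] [-0.00661502  0.71000548 -0.70416102  0.00239106]
```

View pics/s2.png

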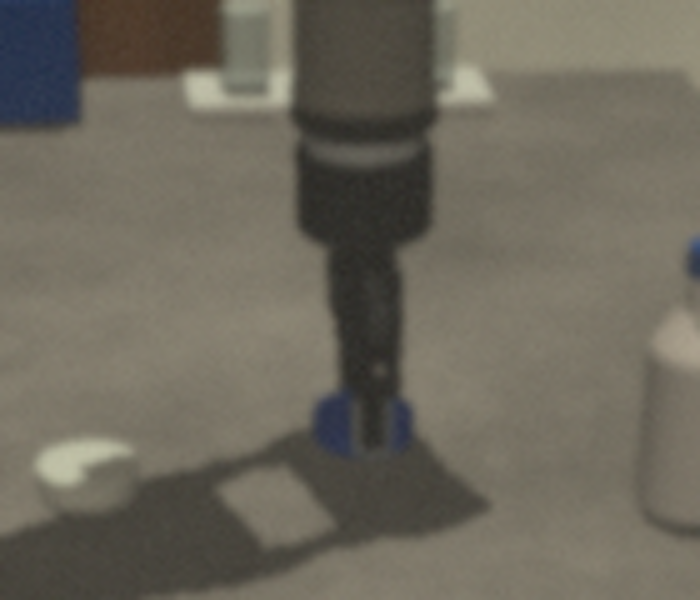

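Call:
step_arm(deltas=[[0, 0, 15, 0], [0, 0, 30, 0], [0, 0, 40, 0], [0, -30, 20, 0], [0, -40, 0, 0], [0, -40, 0, 0], [0, -40, 0, 0], [0, -40, 0, 0], [0, -40, 0, 0], [0, -40, 0, 0], [0, -20, 0, 0], [0, 0, 0, 0], [0, 0, 0, 0]])

```text
t: 5.55
eef_pos: [0.5631, -0.0317, 0.1202]
orientation: [-0.01, 0.711, -0.703, 0.007]
ft_force: [-0.6, 0.2, -1.7]
grip_width: 0.0581
```

Call:
step_arm(deltas=[[6, -8, -10, 0], [5, -6, -20, 0], [0, 0, -20, 0], [0, 0, -12, 0], [0, 0, -5, 0], [0, 0, 0, 0], [0, 0, 0, 0]])

```text
t: 6.25
eef_pos: [0.5765, -0.0415, 0.0503]
orientation: [-0.01, 0.714, -0.7, 0.007]
ft_force: [0.0, -0.1, -1.6]
grip_width: 0.0582
```

Call:
step_arm(deltas=[[-2.5, -4.3, 0, 0], [0, 0, -3, 0], [0, 0, 0, 0], [0, 0, 0, 0]])

```text
t: 6.65
eef_pos: [0.575, -0.0463, 0.0494]
orientation: [-0.012, 0.714, -0.7, 0.009]
ft_force: [0.1, 0.5, -1.1]
grip_width: 0.0582
```

Call:
step_arm(deltas=[[-1, 0.5, -6, 0], [0, 0, -2, 0]])

```text
t: 6.85
eef_pos: [0.5743, -0.0459, 0.0415]
orientation: [-0.012, 0.714, -0.7, 0.01]
ft_force: [0.6, 0.2, -1.6]
grip_width: 0.0582
```

Call:
step_arm(deltas=[[0, 0, -1.5, 0], [0, 0, 0, 0]])

```text
t: 7.05
eef_pos: [0.5745, -0.0459, 0.0399]
orientation: [-0.012, 0.714, -0.7, 0.01]
ft_force: [0.0, 1.0, 1.6]
grip_width: 0.0582
```

Run:
```python
from h import *
print(r.observe()['eef_pos'],r.observe()['orientation'],r.observe()['ft_force'])
b,_=read_camera('side'); cv2.imwrite('pics/s3.png',cv2.resize(b[150:250,230:350],None,fx=6,fy=6,interpolation=cv2.INTER_CUBIC))
```

```text
[ 0.57450149 -0.04589351  0.03989937] [-0.01203043  0.71377422 -0.70020529  0.00970465] [0.00775372 1.02079731 1.64670318]
```

View pics/s3.png

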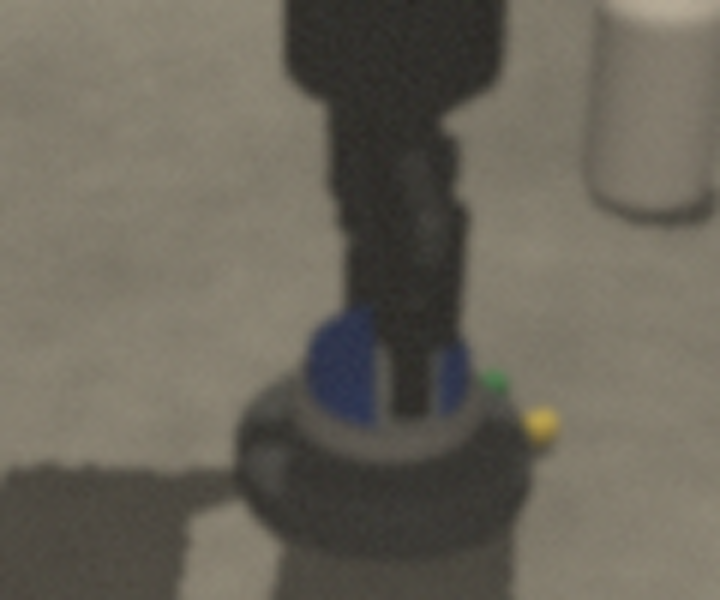

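Call:
step_arm(deltas=[[0, 0, 0, 0], [0, 0, 0, 0], [0, 0, 0, 0], [0, 0, 10, 0], [0, 0, 20, 0], [0, 0, 40, 0], [-20, 20, 40, 0], [-40, 40, 0, 0], [-40, 40, 0, 0], [-30, 40, 0, 0], [0, 40, 0, 0], [0, 40, 0, 0]], claw=85)

```text
t: 8.3
eef_pos: [0.4462, 0.1696, 0.1598]
orientation: [-0.015, 0.71, -0.703, 0.013]
ft_force: [1.2, -0.6, -0.3]
grip_width: 0.0855
```

Run:
```python
from loc import *
b,_=read_camera('top'); cv2.imwrite('pics/t4.png',b)
allfit('top',b,dict(alu=(240,150,300,215),cer=(140,230,190,285)),dict(alu=.056,cer=.016))
cv2.imwrite('pics/t4c.png',np.hstack([cv2.resize(b[157:217,240:300],(390,390),interpolation=cv2.INTER_CUBIC),cv2.resize(b[228:288,135:195],(390,390),interpolation=cv2.INTER_CUBIC)]))
s,_=read_camera('side');cv2.imwrite('pics/s4.png',s)
```

```text
top alu [ 0.5735 -0.0471] 0.0279
top cer [0.4012 0.1968] 0.0085
```

View pics/t4c.png

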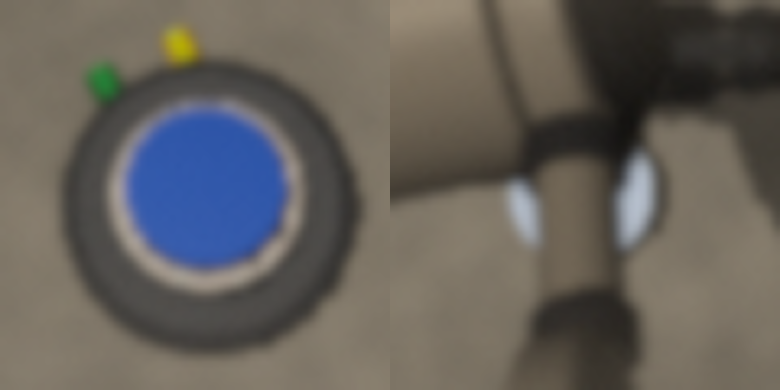

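View pics/s4.png

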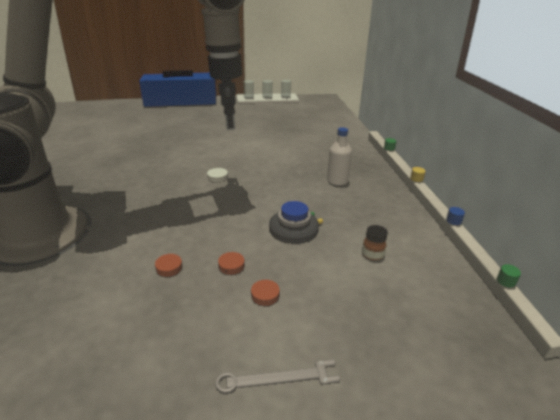

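Call:
step_arm(deltas=[[-25, 25, -40, 0], [-15, 23, -40, 0], [0, 0, -30, 0], [0, 0, -15, 0], [0, 0, 0, 0]])

```text
t: 8.9
eef_pos: [0.4097, 0.2193, 0.0387]
orientation: [-0.02, 0.713, -0.7, 0.016]
ft_force: [0.3, 0.1, 0.3]
grip_width: 0.0851
```

Call:
step_arm(deltas=[[-4, -1, -20, 0], [-1, 0, -15, 0], [0, 0, -3, 0], [0, 0, 0, 0]])

```text
t: 9.3
eef_pos: [0.4086, 0.2174, 0.0038]
orientation: [-0.023, 0.712, -0.701, 0.018]
ft_force: [-0.5, -0.8, -0.3]
grip_width: 0.085
```

Run:
```python
from h import *
s=r.observe(); print(s['eef_pos'],s['orientation'],s['joint_positions'])
b,_=read_camera('side'); cv2.imwrite('pics/s5.png',cv2.resize(b[110:210,160:280],None,fx=6,fy=6,interpolation=cv2.INTER_CUBIC))
```

```text
[0.40862865 0.21737436 0.00382474] [-0.02260567  0.71247715 -0.70111175  0.01753897] [ 0.33075455  0.5449507   1.99332026 -0.02153397  0.54729992  1.90354582]
```

View pics/s5.png

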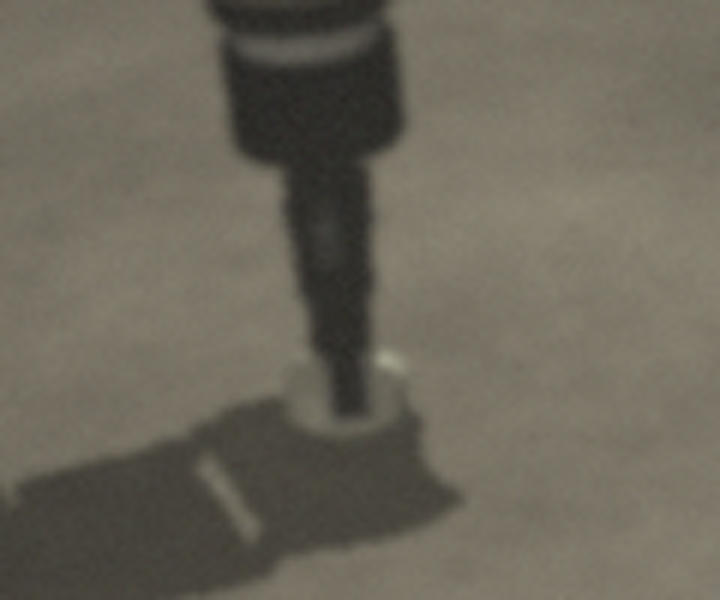

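Call:
step_arm(deltas=[[-3, 1, -3, 0], [0, 0, -2, 0]])

```text
t: 9.55
eef_pos: [0.4072, 0.2187, 0.0008]
orientation: [-0.025, 0.712, -0.701, 0.019]
ft_force: [0.9, 0.0, -0.6]
grip_width: 0.085
```

Call:
step_arm(deltas=[[0, 0, 0, 0], [0, 0, 0, 0], [0, 0, 0, 0], [0, 0, 0, 0], [0, 0, 0, 0]], claw=40)

```text
t: 10.05
eef_pos: [0.4074, 0.219, 0.002]
orientation: [-0.025, 0.712, -0.701, 0.019]
ft_force: [-0.7, 0.2, -1.4]
grip_width: 0.054
```

Call:
step_arm(deltas=[[0, 0, 15, 0], [0, 0, 40, 0], [10, -15, 40, 0], [27, -42, 25, 0], [27, -42, 0, 0], [27, -42, 0, 0], [27, -42, 0, 0], [27, -42, 0, 0], [15, -20, 0, 0], [0, 0, 0, 0]])

```text
t: 11.05
eef_pos: [0.565, -0.0297, 0.1232]
orientation: [-0.023, 0.714, -0.699, 0.019]
ft_force: [0.6, 0.3, -2.0]
grip_width: 0.0541
```

Call:
step_arm(deltas=[[8, -9, -15, 0], [3, -5, -20, 0], [0, 0, -15, 0], [0, 0, -5, 0]])

```text
t: 11.45
eef_pos: [0.5748, -0.0431, 0.0658]
orientation: [-0.023, 0.714, -0.7, 0.018]
ft_force: [0.1, -0.2, -1.1]
grip_width: 0.0541
```

Call:
step_arm(deltas=[[1, -2.5, -1, 0], [0, 0, 0, 0]])

```text
t: 11.65
eef_pos: [0.5748, -0.0445, 0.0642]
orientation: [-0.022, 0.714, -0.699, 0.017]
ft_force: [0.4, 0.4, -1.1]
grip_width: 0.0541
```

Call:
step_arm(deltas=[[1.2, -1, -4.5, 0], [0, 0, 0, 0]])

```text
t: 11.85
eef_pos: [0.5766, -0.0451, 0.0607]
orientation: [-0.023, 0.714, -0.699, 0.018]
ft_force: [0.7, 0.1, -1.2]
grip_width: 0.054
```

Call:
step_arm(deltas=[[-0.5, -0.3, -2.2, 0], [0, 0, 0, 0]])

```text
t: 12.05
eef_pos: [0.5764, -0.0454, 0.0591]
orientation: [-0.023, 0.714, -0.699, 0.019]
ft_force: [-1.2, -0.0, -2.5]
grip_width: 0.0539
```

Call:
step_arm(deltas=[[0, 0, -1.5, 0], [0, 0, 0, 0]])

```text
t: 12.25
eef_pos: [0.5769, -0.0455, 0.0581]
orientation: [-0.024, 0.714, -0.699, 0.019]
ft_force: [0.5, 0.6, -2.1]
grip_width: 0.0539
```

Call:
step_arm(deltas=[[-0.5, 0, -1.2, 0], [0, 0, 0, 0]])

```text
t: 12.45
eef_pos: [0.5769, -0.0455, 0.0579]
orientation: [-0.024, 0.714, -0.699, 0.02]
ft_force: [-2.0, -0.1, 1.0]
grip_width: 0.0541
```

Run:
```python
from h import *
s=r.observe(); print(s['eef_pos'],s['ft_force'])
b,_=read_camera('side'); cv2.imwrite('pics/s6.png',cv2.resize(b[150:250,230:350],None,fx=6,fy=6,interpolation=cv2.INTER_CUBIC))
```

```text
[ 0.5769452  -0.04546744  0.05793736] [-1.95303435 -0.07211975  0.99181696]
```

View pics/s6.png

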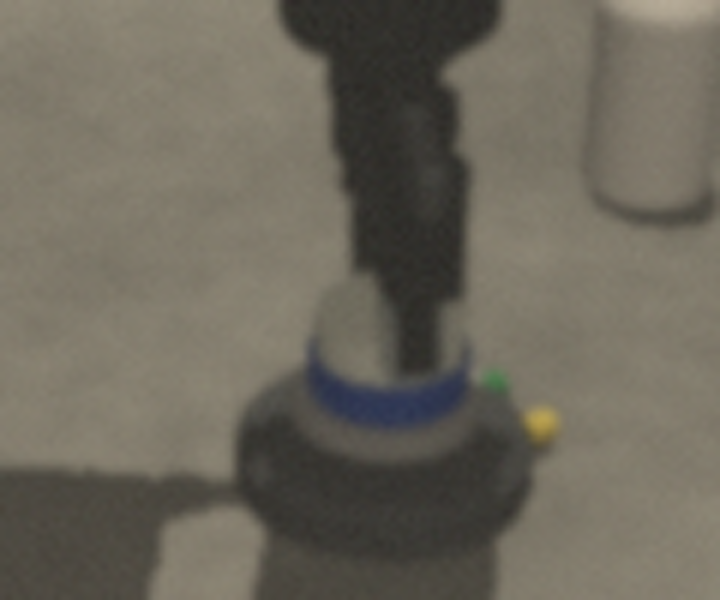

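Call:
step_arm(deltas=[[0, 0, 0, 0], [0, 0, 0, 0], [0, 0, 0, 0], [0, 0, 10, 0], [0, 0, 20, 0], [0, 0, 40, 0], [-10, -20, 30, 0], [-20, -35, 0, 0], [-20, -35, 0, 0], [-20, -35, 0, 0], [-10, -35, 0, 0], [-5, -20, 0, 0], [0, 0, 0, 0]], claw=85)

```text
t: 13.8
eef_pos: [0.4887, -0.2314, 0.1685]
orientation: [-0.024, 0.716, -0.698, 0.024]
ft_force: [0.9, 0.8, -0.4]
grip_width: 0.085
```

Run:
```python
from loc import *
b,_=read_camera('top'); cv2.imwrite('pics/t7.png',b)
allfit('top',b,dict(cer=(240,150,300,215),cop=(337,200,380,245)),dict(cer=.072,cop=.016))
cv2.imwrite('pics/t7c.png',np.hstack([cv2.resize(b[157:217,240:300],(390,390),interpolation=cv2.INTER_CUBIC),cv2.resize(b[193:253,324:384],(390,390),interpolation=cv2.INTER_CUBIC)]))
b,_=read_camera('side'); cv2.imwrite('pics/s7.png',b)
```

```text
top cer [ 0.5729 -0.0456] 0.0263
top cop [ 0.4735 -0.2389] 0.0086
```

View pics/t7c.png

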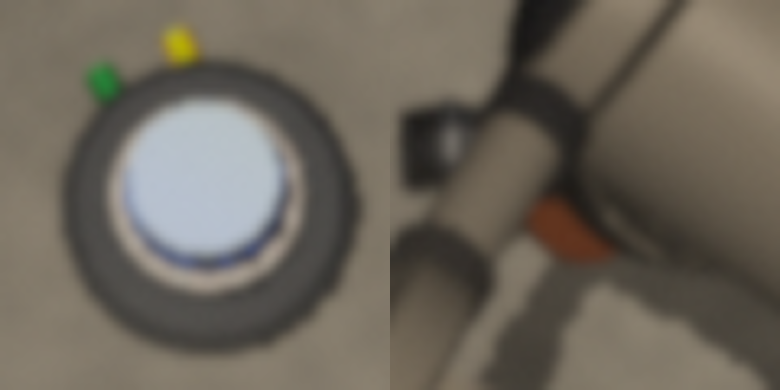

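View pics/s7.png

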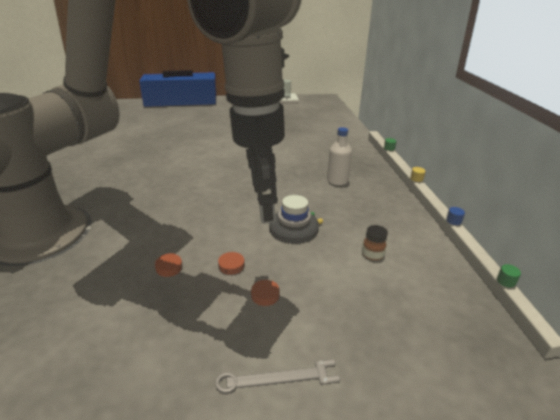

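Call:
step_arm(deltas=[[0, -9, -40, 0], [0, -6, -50, 0], [0, 0, -30, 0], [0, 0, -10, 0], [0, 0, 0, 0]])

```text
t: 14.4
eef_pos: [0.4931, -0.2389, 0.0377]
orientation: [-0.026, 0.719, -0.694, 0.026]
ft_force: [-0.7, -0.5, -0.6]
grip_width: 0.0851
```

Call:
step_arm(deltas=[[-3, -7.3, -10, 0], [-1, 0, -15, 0], [0, 0, -8, 0], [0, 0, -2, 0], [0, 0, 0, 0]])

```text
t: 14.9
eef_pos: [0.493, -0.2481, 0.0068]
orientation: [-0.027, 0.72, -0.693, 0.032]
ft_force: [-0.1, 0.4, -0.5]
grip_width: 0.0849
```

Run:
```python
from h import *
s=r.observe(); print(s['eef_pos'],s['ft_force'])
b,_=read_camera('side'); cv2.imwrite('pics/s8.png',cv2.resize(b[215:325,195:325],None,fx=5,fy=5,interpolation=cv2.INTER_CUBIC))
```

```text
[ 0.49298612 -0.24810619  0.00676092] [-0.11026676  0.355609   -0.47918854]
```

View pics/s8.png

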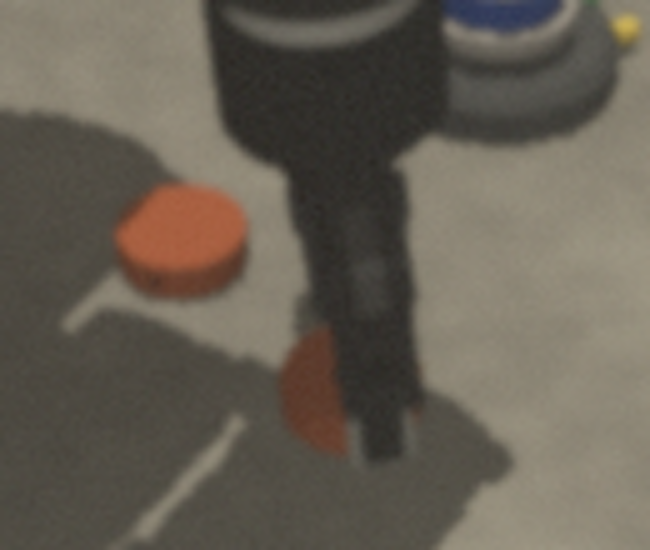

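Run:
```python
from h import *
p=proj('side',[[.493,-.248-.05,.02],[.4878,-.2474,.016],[.4878,-.2474,.0],[.4878-.026,-.2474,.008],[.4878+.026,-.2474,.008]])
print((p-[195,215])*5)
```

```text
[[380.7743484  462.49179949]
 [349.32437072 367.28513807]
 [349.37377077 399.43026059]
 [277.22642453 389.3497885 ]
 [420.86194019 377.53371605]]
```

Call:
step_arm(deltas=[[-5, 1, -3, 0], [-1, 0, -3, 0], [0, 0, 0, 0]])

```text
t: 15.25
eef_pos: [0.4873, -0.2476, 0.002]
orientation: [-0.027, 0.72, -0.693, 0.033]
ft_force: [-0.5, 0.3, -0.1]
grip_width: 0.0853
```

Call:
step_arm(deltas=[[1, 0, -1, 0], [0, 0, 0, 0], [0, 0, 0, 0], [0, 0, 0, 0], [0, 0, 0, 0], [0, 0, 0, 0]], claw=35)

```text
t: 15.85
eef_pos: [0.4883, -0.2476, 0.0015]
orientation: [-0.027, 0.72, -0.693, 0.033]
ft_force: [-0.9, 1.3, 1.0]
grip_width: 0.0501
```

Call:
step_arm(deltas=[[0, 0, 15, 0], [0, 0, 40, 0], [0, 0, 50, 0], [10, 20, 30, 0], [17, 40, 0, 0], [17, 40, 0, 0], [17, 40, 0, 0], [12, 28, 0, 0], [5, 10, 0, 0], [0, 0, 0, 0]])

```text
t: 16.85
eef_pos: [0.5647, -0.0619, 0.1376]
orientation: [-0.027, 0.719, -0.694, 0.029]
ft_force: [-0.4, -0.3, -3.3]
grip_width: 0.0502
```

Call:
step_arm(deltas=[[6, 9, -12, 0], [3, 6, -20, 0], [0, 0, -15, 0], [0, 0, -5, 0]])

```text
t: 17.25
eef_pos: [0.5733, -0.0496, 0.0815]
orientation: [-0.026, 0.717, -0.696, 0.029]
ft_force: [-0.5, -0.2, -2.7]
grip_width: 0.0502
```

Call:
step_arm(deltas=[[0.5, 3, -1, 0], [0, 0.5, -1, 0]])

```text
t: 17.45
eef_pos: [0.573, -0.0472, 0.0779]
orientation: [-0.025, 0.716, -0.697, 0.028]
ft_force: [-0.8, -0.4, -2.6]
grip_width: 0.0502
```

Call:
step_arm(deltas=[[1, 1, -3.5, 0], [0, 0, 0, 0]])

```text
t: 17.65
eef_pos: [0.5745, -0.0468, 0.0749]
orientation: [-0.026, 0.716, -0.697, 0.028]
ft_force: [0.2, 0.1, -2.9]
grip_width: 0.05
```

Call:
step_arm(deltas=[[0, 0.5, -1.2, 0], [0, 0, 0, 0]])

```text
t: 17.85
eef_pos: [0.575, -0.0465, 0.0744]
orientation: [-0.026, 0.716, -0.697, 0.029]
ft_force: [-0.3, -0.2, -2.9]
grip_width: 0.0501
```

Call:
step_arm(deltas=[[-0.7, 0.3, -1.5, 0], [0, 0, 0, 0]])

```text
t: 18.05
eef_pos: [0.575, -0.0463, 0.0738]
orientation: [-0.026, 0.716, -0.697, 0.03]
ft_force: [-0.7, -0.0, -3.1]
grip_width: 0.0499
```

Call:
step_arm(deltas=[[-0.7, 0, -1.8, 0], [0, 0, 0, 0]])

```text
t: 18.25
eef_pos: [0.5751, -0.0464, 0.073]
orientation: [-0.027, 0.716, -0.697, 0.031]
ft_force: [-2.3, 1.1, 2.9]
grip_width: 0.05
```

Contact. Release and look.

Call:
step_arm(deltas=[[0, 0, 0, 0], [0, 0, 0, 0], [0, 0, 0, 0], [0, 0, 10, 0], [0, 0, 20, 0], [0, 0, 40, 0], [-20, -20, 20, 0], [-35, -20, 0, 0], [-35, -20, 0, 0], [-20, -10, 0, 0], [0, 0, 0, 0]], claw=85)

```text
t: 19.35
eef_pos: [0.4624, -0.118, 0.1714]
orientation: [-0.028, 0.717, -0.696, 0.034]
ft_force: [0.1, 0.3, 1.1]
grip_width: 0.0853
```

Run:
```python
from loc import *
b,_=read_camera('top'); cv2.imwrite('pics/t9.png',b)
allfit('top',b,dict(cop=(240,150,300,215)),dict(cop=.088))
b2,_=read_camera('side')
cv2.imwrite('pics/t9c.png',np.hstack([cv2.resize(b[157:217,240:300],(390,390),interpolation=cv2.INTER_CUBIC),cv2.resize(b2[180:240,264:324],(390,390),interpolation=cv2.INTER_CUBIC)]))
```

```text
top cop [ 0.5752 -0.0479] 0.0242
```

View pics/t9c.png

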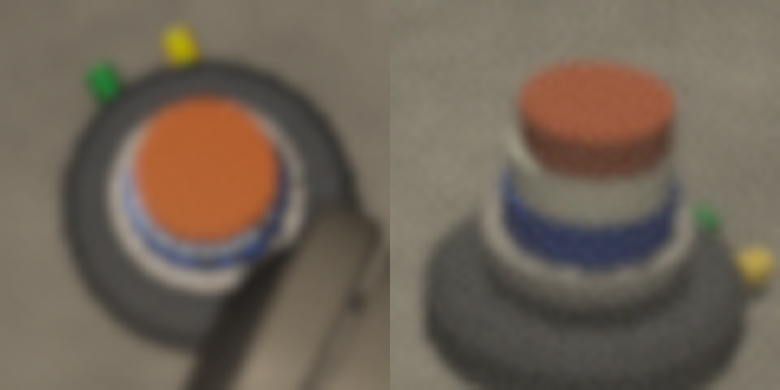

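Call:
step_arm(deltas=[[30, 18, 0, 0], [35, 22, 0, 0], [35, 22, -10, 0], [15, 8, -20, 0], [0, 0, -20, 0], [0, 0, -5, 0], [0, 0, 0, 0]], claw=0)

```text
t: 20.15
eef_pos: [0.5924, -0.0387, 0.1157]
orientation: [-0.031, 0.718, -0.694, 0.037]
ft_force: [0.2, -0.6, 0.7]
grip_width: 0.0002
```

Call:
step_arm(deltas=[[-13, -8, -5, 0], [0, 0, -8, 0], [0, 0, 0, 0]])

```text
t: 20.45
eef_pos: [0.581, -0.0464, 0.1043]
orientation: [-0.032, 0.718, -0.694, 0.039]
ft_force: [0.1, -0.9, 0.7]
grip_width: -0.0001
```

Run:
```python
from h import *
s=r.observe(); print(s['eef_pos'],s['ft_force'])
b,_=read_camera('side'); cv2.imwrite('pics/s10.png',cv2.resize(b[140:250,230:350],None,fx=5,fy=5,interpolation=cv2.INTER_CUBIC))
```

```text
[ 0.58103439 -0.04642938  0.10432469] [ 0.11457719 -0.93853381  0.65768357]
```

View pics/s10.png

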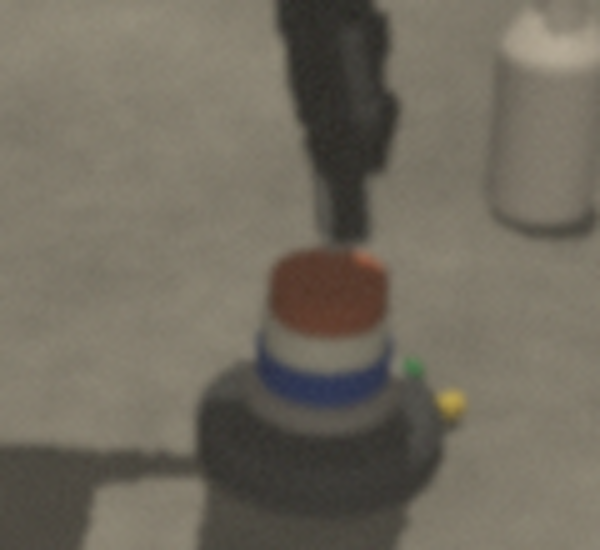

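Call:
step_arm(deltas=[[-2, -1, -8, 0], [-0.5, 0, -3, 0], [-0.5, 0, 0, 0]])

```text
t: 20.8
eef_pos: [0.5797, -0.0477, 0.0945]
orientation: [-0.033, 0.718, -0.694, 0.04]
ft_force: [0.5, 0.7, 0.8]
grip_width: -0.0003
```

Call:
step_arm(deltas=[[-1, 0, -4, 0], [-0.5, 0, -2.5, 0], [-0.5, 0, -2, 0]])

```text
t: 21.1
eef_pos: [0.5784, -0.0477, 0.0863]
orientation: [-0.034, 0.718, -0.694, 0.041]
ft_force: [0.3, 0.4, 4.2]
grip_width: 0.0001
```

Call:
step_arm(deltas=[[-0.3, 0, -2.5, 0], [-0.3, 0, -2.5, 0], [-0.3, 0, -2.5, 0]])

```text
t: 21.4
eef_pos: [0.5791, -0.0478, 0.0823]
orientation: [-0.036, 0.718, -0.694, 0.044]
ft_force: [-10.3, 2.0, 32.1]
grip_width: 0.0002
```

Call:
step_arm(deltas=[[0, 0, 0.5, 0], [0, 0, 0.5, 0]])

```text
t: 21.6
eef_pos: [0.5787, -0.0476, 0.0849]
orientation: [-0.036, 0.718, -0.694, 0.044]
ft_force: [-1.8, -0.2, 3.4]
grip_width: 0.0002
```

Run:
```python
from loc import *
s=r.observe(); print(s['eef_pos'],s['ft_force'])
b,_=read_camera('side'); cv2.imwrite('pics/s11.png',cv2.resize(b[140:250,230:350],None,fx=5,fy=5,interpolation=cv2.INTER_CUBIC))
```

```text
[ 0.57870652 -0.04764998  0.08494186] [-1.80602985 -0.2033747   3.42190381]
```

View pics/s11.png

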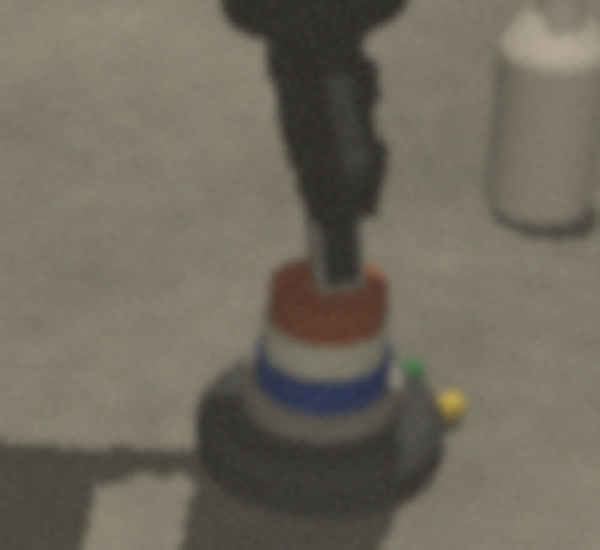

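Call:
step_arm(deltas=[[-0.5, 0, -2, 0], [-0.6, 0, -1.8, 0], [-0.6, 0, -1.3, 0], [-0.6, 0, -1.3, 0], [-0.6, 0, -1.3, 0]])

```text
t: 22.15
eef_pos: [0.5788, -0.0477, 0.0827]
orientation: [-0.039, 0.718, -0.693, 0.048]
ft_force: [-3.4, 1.2, 10.9]
grip_width: 0.0004
```

Run:
```python
from loc import *
s=r.observe(); print(s['eef_pos'],s['ft_force'])
b,_=read_camera('side'); cv2.imwrite('pics/s12.png',cv2.resize(b[140:250,230:350],None,fx=5,fy=5,interpolation=cv2.INTER_CUBIC))
```

```text
[ 0.57879295 -0.04770596  0.0826801 ] [-3.3512259   1.24763685 10.88972336]
```

View pics/s12.png

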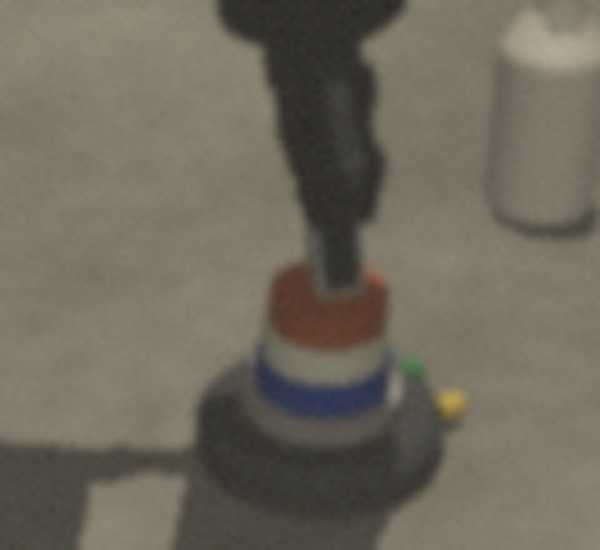

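Call:
step_arm(deltas=[[-0.6, 0, -1.4, 0], [-0.6, 0, -1.4, 0], [0, 0, 1, 0], [0, 0, 2, 0], [0, 0, 3, 0], [0, 0, 5, 0], [0, 0, 15, 0], [0, 0, 35, 0], [0, 0, 35, 0], [-30, -20, 0, 0], [-40, -30, 0, 0], [-40, -30, 0, 0], [-10, -10, 0, 0], [0, 0, 0, 0], [0, 0, 0, 0]])

```text
t: 23.7
eef_pos: [0.4546, -0.1396, 0.182]
orientation: [-0.039, 0.719, -0.693, 0.05]
ft_force: [0.9, -0.2, -0.1]
grip_width: 0.0001
```

Run:
```python
from loc import *
s=r.observe(); print(s['eef_pos'],s['ft_force'],s['joint_velocities'].round(3))
b,d=read_camera('top'); cv2.imwrite('pics/t13.png',b)
allfit('top',b,dict(cop=(240,150,300,215)),dict(cop=.088)); C=cloud('top',d); print(C[175:187,266:276,2].mean())
b2,_=read_camera('side'); cv2.imwrite('pics/s13f.png',b2)
cv2.imwrite('pics/t13c.png',np.hstack([cv2.resize(b[157:217,240:300],(390,390),interpolation=cv2.INTER_CUBIC),cv2.resize(b2[180:240,264:324],(390,390),interpolation=cv2.INTER_CUBIC)]))
```

```text
[ 0.45459423 -0.1395765   0.18201174] [ 0.88310163 -0.23818322 -0.09107352] [-0.011 -0.005  0.002 -0.    -0.001 -0.001]
top cop [ 0.5752 -0.0479] 0.0242
0.08919283040250313
```

View pics/t13c.png

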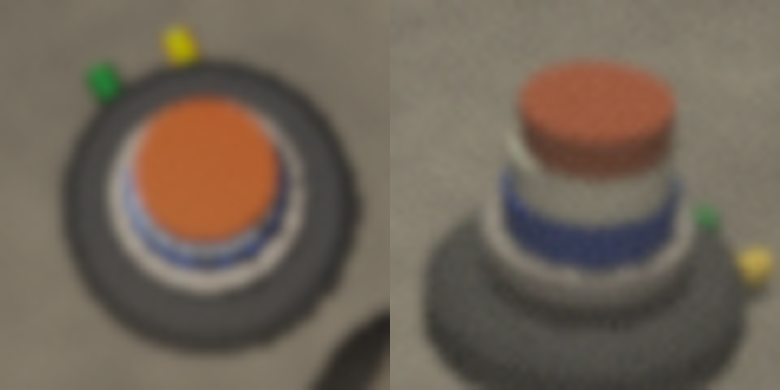

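View pics/s13f.png

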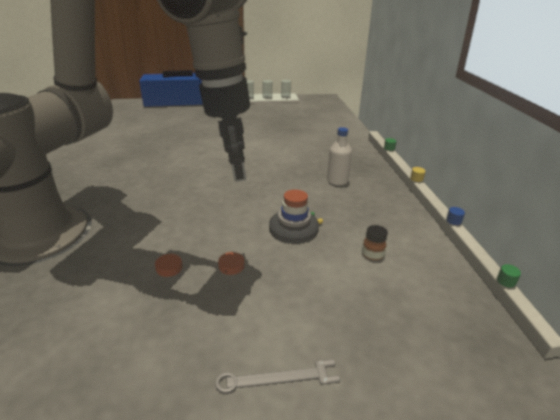

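The stack is intact and the plate is back up. The copper top sits at about 88–89 mm, the copper has not shifted, and the bystanders have not moved. I'm handing the job in.

```bash
python3 -c "
from workcell import workorder; workorder.job_done()"
```

```text
the job is handed in; nothing more can be done
```

The stack is built on the sprung plate in the right order (blue aluminium, white ceramic, copper on top), and I handed the job in at about 24 s. I set each disc down until the wrist force showed contact, then released it. The copper disc is the rightmost of the look-alikes.

- **Centring:** measured in the top camera just after each placing, aluminium was within 1 mm of the plate centre, ceramic about 1 mm off and copper about 2.4 mm off. The limit is 6 mm. The copper reading was the same after pressing; I did not re-measure the other two, but they look unmoved.
- **Pressing:** I pressed with the fingers shut, twice. The first press peaked at about 32 N. The second, at about 11 N plus roughly 5.6 N of disc weight, was over the 13 N needed and was held for a few tenths of a second. The plate's travel is inferred from these forces and the side picture, not read directly.
- **Final check:** the copper top is back at about 89 mm (88 mm expected), so the plate is up. The arm is clear of everything, and the bottle, jar and wrench look unmoved in the side picture.

**What was off:**
- The tool drifted to a tilt of about 0.1 rad by the end, because the moves cannot correct tilt.
- The presses pushed sideways on the copper, with about 10 N at the first press's peak, but it did not shift.

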